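Clamp a praline mould in the sprung holder

TASK

Clamp the praline mould with the ten round cavities (not the one with long bars) in the sprung mould holder: push one end of it against the taller jaw so that the jaw gives way, lower the other end behind the low jaw, and let go so that the springs centre it. It must end lying flat on the holder's base, cavities up, gripped between both jaws.

Things in the scene. Friction and masses are not known exactly. Their poses are not given: they have to be found in the camera images.
- mould: Praline mould: loose milky-cream plastic block 60 (its x) x 130 (its y) x 24 mm high, 0.18 kg, with two rows of five round brown cavities on top. (One bystander of the same size has three long bars instead, another is square.) Origin: centre of the underside; z up, y along its length. Either end may go to the tall jaw. Taken from above across its 60 mm width.
- holder: Mould holder, fixed: base plate 100 (its x) x 250 (its y) mm; the mould must lie on its floor, 20 mm above the table. Two steel jaws with white faces slide along its y; no side walls. Origin: centre of its underside, midway between the jaws. At rest their faces, 72 mm wide, are 118 mm apart: 12 mm less than the mould's length. End posts 113 to 125 mm out, up to 45 mm above the floor.
- tall_jaw (a joint): How far the tall jaw (at the holder's +y, top 52 mm above the floor) is pushed outwards, in m: 0 at rest to 0.036 at its stop. Its face is at y = +59 mm plus this. Spring: 1.5 N plus 0.25 N per mm. Pushed back 20 to 28 mm by the mould (held level above the low jaw, or tilted), it leaves easy room for the other end to pass the low jaw.
- low_jaw (a joint): How far the low jaw (at the holder's -y, top only 18 mm above the floor) is pushed outwards (-y), in m: 0 at rest to 0.036. Its face is at y = -59 mm minus this. Same spring. With the mould centred both jaws read about 0.006.
Things that resemble listed ones, but are neither listed nor needed, are in the scene too. What is shaped like the mould but pink or red is not meant.

How it is judged:
On the way:
1. the tall jaw is pushed back at least 8 mm (value of joint tall_jaw above 0.008 m), for 0.1 s.
At the end, for the whole second after the job is handed in: The ten-cavity mould lies flat (within 0.1 rad, underside within 5 mm of the holder's floor), cavities up, along the holder (within 0.15 rad), its centre within 10 mm of the holder's along the jaws' travel and 15 mm across it, both jaws pushed back by it at least 1 mm, released and at rest (x of mould in the frame of holder between -0.015 and 0.015 m and y of mould in the frame of holder between -0.01 and 0.01 m and z of mould in the frame of holder between 0.015 and 0.025 m and angle between the y axis of mould and the y axis of holder, either way round below 0.15 rad and angle between mould's own z axis and vertical below 0.1 rad and value of joint each of tall_jaw, low_jaw above 0.001 m and linear speed of mould below 0.02 m/s); the robot touches nothing.
It also fails if it takes over 38 s, if anything falls off the work surface, if the arm or the gripper's body presses on something with over 40 N, if the wrist force passes 120 N, or if a joint passes its speed limit or range.

ROBOT

A 6-joint arm with a two-finger parallel gripper is mounted at the origin on the work surface. World frame = base frame: x ahead of the robot, y to its left, z up, the work surface at z = 0. Lengths are in m, angles in rad, forces in N, time in s.
With the tool pointing down it reaches from about 0.25 to 0.725 m from the base axis. Payload 4 kg.
Tool frame: the origin (TCP) lies midway between the tips of the shut fingers; the grasp point (between the pads) lies 19 mm behind it; z points along the fingers, y is the line along which they close (so a half turn about z gives the same grasp; the last joint's range is limited). The gripper opens to 85 mm and grips with 20 to 120 N. Pads are 22 mm wide; open, the fingers measure 114 mm over their backs; the gripper's body (76 mm by 85 mm) begins 54 mm behind the grasp point. The pads swing forward as they close: fully open they stand 13 mm farther back than shut.
Start: joints at [1.284, 0.241, 0.005, 1.335, 0, 1.571], TCP at [0.141, 0.48, 0.231] pointing down, gripper open.
Joint ranges: [-2.72, 2.72], [-1.05, 1.87], [-1.09, 1.28], [-1.99, 2.15], [-1.42, 1.44], [-3.14, 3.14]. Speed limits (rad/s): [2.79, 2.79, 3.14, 3.14, 3.14, 3.14].

INTERFACE

Orientations are given as a unit quaternion [x, y, z, w].
In Python, from workcell import monitor, vision, job gives the robot as it stands.
- The arm moves only by the tool move_arm, never from a script. Its argument "moves" is a list that holds one entry, the list of rows, each a list of 5 numbers: the shift along the world's x, y, z in m, then the turn about the world's z in degrees, then the opening in per cent of the stroke, from 0 (shut) to 100 (fully open). In form: [[[x, y, z, turn, gripper], ...]]. A call has 1 to 5 rows; each row is the pose to reach, as a shift and turn from the pose commanded when the call began; what a row does not reach only later rows make up. A row lasts 1/8 s, in which the tool goes at most 62.5 mm and 10.7 degrees, less where a joint would pass 70% of its speed; a pose out of reach is approached as far as the arm can. A call with a gripper value outside its range is refused whole. The fingers move at their own pace and stop on an object; the grip force is fixed at half the most. Time passes only in rows, so rows that repeat a pose let the fingers close. It gives the time, the measured TCP pose, the force, the opening and the grip force at its end, in the units of the state.
- monitor.get_obs(): the state, without advancing time (a new reading comes with each control period).
- vision.camera(name): name is "scene" or "side" or "wrist"; returns a dict with "color" (384x512x3 uint8, red, green, blue), "camera_matrix" (3x3 intrinsics, pixels), "eye" and "attitude" of the camera in the world; the wrist camera has in their place "hand_eye" (4x4, takes a point from camera to tool coordinates, whose origin is the TCP and whose axes are the flange's). Camera axes: x right, y up, looking along -z (the intrinsics and any distortion apply to the point x, -y, -z); pixel columns grow to the right and rows downward; lengths in m; the calibration is good to about 2 mm. A picture is of the moment at which its call begins: read the wrist's pose just before it. There is no depth.
- job.job_done(): hands the job in; it is judged then, once.
The state is a dict: "clock": time; "joint_pos": joint angles; "joint_vel": joint speeds; "tau": joint torques, N m; "eef_pos": TCP position; "tool_rot": TCP orientation; "ft_force": force on the tool from outside, world axes, zero at the start; "ft_torque": the same for the moment, N m; "grip_width": finger opening in m; "grasp_force": force on a finger pad.
Only numpy, scipy, OpenCV 4.12 (cv2) and the standard library are available. Lean on these libraries where they do the work, as an engineer would, in place of code of your own. Each camera call takes 0.05 s, during which the arm holds its last target. There are 200 camera calls.

## Working session

There is one attempt and no reset: what is moved stays moved. The work goes in short steps, Python scripts to look and compute and a tool call to move; the robot and the scene stay as the last step left them, time stands still between calls to the robot, and variables do not carry over. Pictures are saved under pics/ and viewed, at most 10 in all, crops included, and the job is handed in when it is done.

Besides the shell and the picture viewer there is one more tool, called after ">>>" as name(argument=value, ...) on one line, values as JSON. move_arm: Moves the arm, as the interface text tells. Its arguments: {"type":"object","properties":{"moves":{"type":"array","items":{"type":"array","items":{"type":"array","items":{"type":"number"}}}}},"required":["moves"]}

```bash
mkdir -p pics
cat > h.py <<'E'
import numpy as np,cv2
from workcell import monitor,vision,job
E
python3 - <<'E'
from h import *
import pickle
d={}
for n in("scene","side","wrist"):
    o=monitor.get_obs();c=vision.camera(n);c['obs']=o;d[n]=c
    cv2.imwrite(f"pics/{n}0.png",c["color"][...,::-1])
    print(n,{k:np.round(v,4).tolist() if not isinstance(v,str) else v for k,v in c.items() if k not in("color","obs")})
pickle.dump(d,open("c0.pkl","wb"))
print(o)
E
python3 -c "
import cv2,numpy as np
a=[cv2.imread(f'pics/{n}0.png') for n in('scene','side')]
"; ls
```

```text
scene {'camera_matrix': [[363.4866, 0.0, 249.8827], [0.0, 363.4866, 189.7286], [0.0, 0.0, 1.0]], 'eye': [0.9005, 0.3095, 0.7783], 'attitude': [0.1646, 0.2475, 0.7797, 0.5511]}
side {'camera_matrix': [[399.278, 0.0, 252.0499], [0.0, 399.278, 192.6196], [0.0, 0.0, 1.0]], 'eye': [0.4017, -0.6053, 0.778], 'attitude': [0.3844, -0.0163, -0.0398, 0.9222]}
wrist {'camera_matrix': [[328.3113, 0.0, 253.8807], [0.0, 328.3113, 191.7545], [0.0, 0.0, 1.0]], 'hand_eye': [[0.0007, 0.9599, 0.2802, 0.0722], [1.0, -0.0006, -0.0006, -0.0016], [-0.0004, 0.2802, -0.9599, -0.143], [0.0, 0.0, 0.0, 1.0]]}
{'clock': 0.1, 'joint_pos': array([1.28402399e+00, 2.41347538e-01, 3.90266264e-03, 1.33519628e+00,
       2.43992402e-06, 1.57081758e+00]), 'joint_vel': array([-7.08617804e-05, -1.68365539e-03,  2.71736230e-03, -1.28070654e-03,
       -7.14335935e-04, -5.45571352e-04]), 'tau': array([-8.92145108e-04, -3.73137009e+01,  2.53009629e+01,  1.08558917e-02,
       -5.27814200e-05, -2.25194754e-06]), 'eef_pos': array([0.14127464, 0.47906036, 0.23051371]), 'tool_rot': array([ 1.42905804e-01,  9.89735864e-01, -9.12773539e-04, -1.33006186e-04]), 'ft_force': array([ 0.14359549, -1.02174032,  0.30213174]), 'ft_torque': array([ 0.02598948, -0.03789308,  0.01255893]), 'grasp_force': 0.0, 'grip_width': 0.08514768246079059}
c0.pkl
h.py
pics
```

View pics/scene0.png

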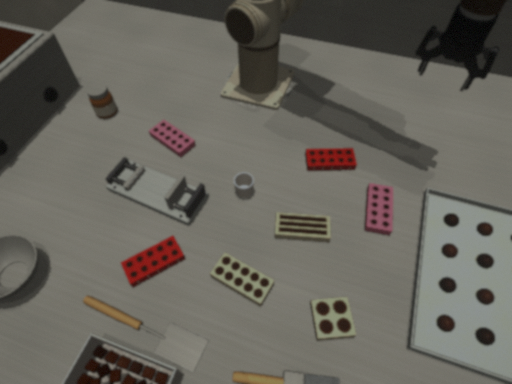

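View pics/side0.png

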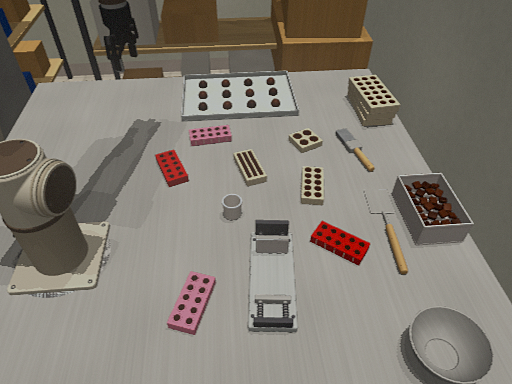

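The ten-cavity mould is at about (242,278) in scene and (312,184) in side. The holder is at (157,190) and (272,275), with its taller jaw towards the mould, at (185,198) and (272,238).

```bash
cat >> h.py <<'E'
from scipy.spatial.transform import Rotation as R
def campose(c):
    if "hand_eye" in c:
        T=np.eye(4);T[:3,:3]=R.from_quat(c['obs']['tool_rot']).as_matrix();T[:3,3]=c['obs']['eef_pos']
        T=T@c['hand_eye'];return T[:3,3],T[:3,:3]
    return np.array(c['eye']),R.from_quat(c['attitude']).as_matrix()
def plane(c,uv,z):
    uv=np.atleast_2d(uv).astype(float);e,A=campose(c)
    d=np.c_[uv,np.ones(len(uv))]@np.linalg.inv(c['camera_matrix']).T*[1,-1,-1]@A.T
    return e+d*((z-e[2])/d[:,2])[:,None]
def proj(c,P):
    e,A=campose(c);p=(np.atleast_2d(P)-e)@A*[1,-1,-1]
    q=p@np.array(c['camera_matrix']).T;return q[:,:2]/q[:,2:]
def cream(c,uv,win=45):
    """10 dark cavities in cream blob near uv"""
    h=cv2.cvtColor(c['color'],cv2.COLOR_RGB2HSV)
    m=cv2.inRange(h,(14,35,110),(35,160,255))
    m=cv2.morphologyEx(m,cv2.MORPH_CLOSE,np.ones((3,3)))
    cs=cv2.findContours(m,cv2.RETR_EXTERNAL,cv2.CHAIN_APPROX_NONE)[0]
    cs=[k for k in cs if cv2.contourArea(k)>150]
    return min(cs,key=lambda k:np.linalg.norm(k.reshape(-1,2).mean(0)-uv))
E
python3 - <<'E'
from h import *
import pickle
d=pickle.load(open("c0.pkl","rb"))
for n,uv in(("scene",(242,278)),("side",(312,184))):
    c=d[n];k=cream(c,uv);m=np.zeros(c['color'].shape[:2],np.uint8)
    cv2.drawContours(m,[k],-1,255,-1)
    g=c['color'][...,0].astype(int)
    dark=((g<130)&(cv2.erode(m,np.ones((3,3)))>0)).astype(np.uint8)
    N,_,st,ce=cv2.connectedComponentsWithStats(dark)
    ce=ce[1:][st[1:,4]>3]
    P=plane(c,ce,0.024)[:,:2]
    print(n,cv2.contourArea(k),cv2.boundingRect(k),len(ce),P.mean(0).round(4),cv2.minAreaRect(P.astype(np.float32)*1000))
a=d['scene']['color'][150:232,95:220];b=d['side']['color'][208:340,235:310]
a=cv2.resize(a,None,fx=4,fy=4,interpolation=cv2.INTER_CUBIC);b=cv2.resize(b,None,fx=4,fy=4,interpolation=cv2.INTER_CUBIC)
o=np.zeros((528,800,3),np.uint8);o[:328,:500]=a;o[:528,500:800]=b
cv2.imwrite("pics/hold.png",o[...,::-1])
E
```

```text
scene 1510.0 (210, 252, 64, 51) 1 [0.6362 0.1835] ((636.2178955078125, 183.4662322998047), (0.0, 0.0), 0.0)
side 639.0 (301, 166, 23, 36) 9 [0.6341 0.1772] ((636.50048828125, 181.87600708007812), (97.8323974609375, 27.419849395751953), 78.76301574707031)
```

View pics/hold.png

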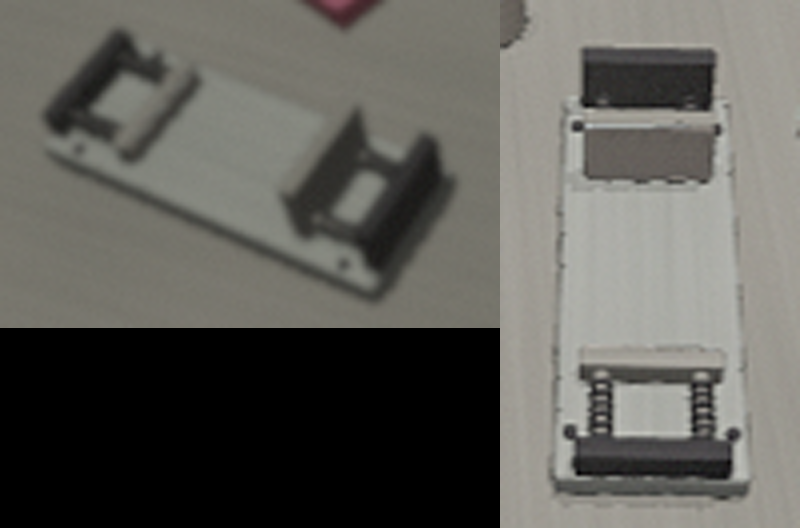

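The tall jaw is at the world +y end of the holder. The low jaw, with its springs visible, is at the near end in the side view. Next I'll measure roughly, then refine with the wrist camera.

Run:
```python
from h import *
import pickle
d=pickle.load(open("c0.pkl","rb"))
c=d['side']
uv=[(252,232.3),(292,233),(297,328),(248,328.5)]
P=plane(c,uv,0.02);print(P.round(4).tolist(),P.mean(0).round(4))
y=(P[0]+P[1]-P[2]-P[3])/2;x=(P[1]+P[2]-P[0]-P[3])/2
print(np.linalg.norm(y),np.degrees(np.arctan2(y[1],y[0])),np.linalg.norm(x),np.degrees(np.arctan2(x[1],x[0])))
# low jaw face top edge, tall face
f=lambda a:(a[0]/4-125+235,a[1]/4+208)
print(plane(c,[f((583,350)),f((722,352))],0.038).round(4).tolist(),plane(c,[f((585,125)),f((715,128))],0.072).round(4).tolist())
c=d['scene'];k=cream(c,(242,278)).reshape(-1,2)
P=plane(c,k,0.024)[:,:2].astype(np.float32)*1000;print(cv2.minAreaRect(P))
o=monitor.get_obs();print(R.from_quat(o['tool_rot']).as_matrix().round(3))
T=R.from_quat(o['tool_rot']).as_matrix()@np.array(d['wrist']['hand_eye'])[:3]
print(T.round(3))
```

```text
[[0.4551, 0.0191, 0.02], [0.5525, 0.0084, 0.02], [0.5239, -0.2361, 0.02], [0.4257, -0.2287, 0.02]] [ 0.4893 -0.1093  0.02  ]
0.24780896418371054 83.27776383674325 0.09816336368773403 -5.290469664209736
[[0.447, -0.1663, 0.038], [0.5192, -0.1737, 0.038]] [[0.4592, -0.0447, 0.072], [0.5317, -0.0531, 0.072]]
((635.5918579101562, 181.83705139160156), (129.9971160888672, 61.611656188964844), 78.63899993896484)
[[-0.959  0.283 -0.   ]
 [ 0.283  0.959 -0.002]
 [ 0.    -0.002 -1.   ]]
[[ 0.282 -0.921 -0.268 -0.07 ]
 [ 0.959  0.271  0.08   0.019]
 [-0.001 -0.28   0.96   0.143]]
```

>>> move_arm(moves=[[[0.05,-0.03,0,-9,100],[0.1,-0.06,0,-18,100],[0.15,-0.09,0,-27,100],[0.2,-0.12,0,-36,100],[0.25,-0.15,0,-45,100]]])

```text
clock: 0.78
eef_pos: [0.3928, 0.3283, 0.2311]
tool_rot: [0.513, 0.858, -0.0, -0.0]
ft_force: [0.3, 1.4, 0.9]
grip_width: 0.0853
grasp_force: 0.0
```

>>> move_arm(moves=[[[0.05,-0.03,-0.01,-9,100],[0.1,-0.06,-0.02,-18,100],[0.15,-0.09,-0.03,-27,100],[0.2,-0.12,-0.04,-36,100],[0.244,-0.147,-0.05,-40,100]]])

```text
clock: 1.4
eef_pos: [0.6369, 0.1811, 0.1803]
tool_rot: [0.775, 0.632, -0.0, -0.0]
ft_force: [0.7, 1.0, -0.7]
grip_width: 0.0855
grasp_force: 0.0
```

>>> move_arm(moves=[[[0,0,0,0,100],[0,0,0,0,100]]])

```text
clock: 1.65
eef_pos: [0.6348, 0.1825, 0.1805]
tool_rot: [0.774, 0.633, -0.001, -0.001]
ft_force: [0.0, 0.1, -0.0]
grip_width: 0.0855
grasp_force: 0.0
```

Run:
```python
from h import *
o=monitor.get_obs();c=vision.camera('wrist');c['obs']=o
cv2.imwrite("pics/w1.png",c["color"][...,::-1])
M=R.from_quat(o['tool_rot']).as_matrix()
print(o['clock'],o['eef_pos'],np.degrees(np.arctan2(M[1,1],M[0,1])),o['joint_pos'].round(3))
uv=proj(c,[[.6356,.1819,.024]]);print(uv)
k=cream(c,uv[0]).reshape(-1,2)
print(cv2.minAreaRect(plane(c,k,0.024)[:,:2].astype(np.float32)*1000))
```

```text
1.65 [0.63482924 0.18248001 0.18049344] -11.433638486866498 [0.28  0.592 0.405 1.386 0.    2.05 ]
[[256.36422298 173.93367726]]
((635.139404296875, 180.44976806640625), (129.55731201171875, 60.097320556640625), 78.55596923828125)
```

View pics/w1.png

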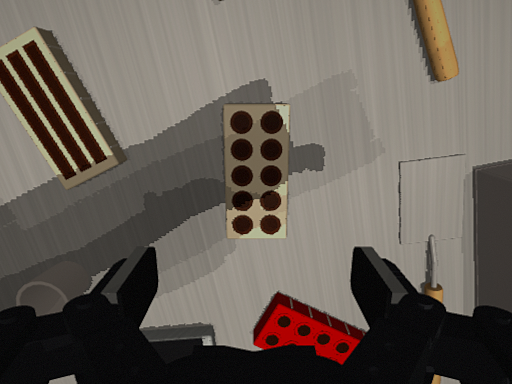

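The mould sits at (257,170), right under the tool and with nothing close beside it. I'll descend with a slight y correction.

>>> move_arm(moves=[[[0,-0.001,-0.06,0,100],[0,-0.0015,-0.11,0,100],[0,-0.0015,-0.15,0,100],[0,-0.0015,-0.17,0,100],[0,-0.0015,-0.175,0,100]]])

```text
clock: 2.33
eef_pos: [0.6334, 0.1822, 0.0055]
tool_rot: [0.773, 0.634, -0.001, -0.001]
ft_force: [0.0, -0.2, 0.7]
grip_width: 0.0857
grasp_force: 0.0
```

>>> move_arm(moves=[[[0,0,-0.001,0,100],[0,0,-0.001,0,30],[0,0,-0.001,0,30],[0,0,-0.001,0,30],[0,0,-0.001,0,30]]])

```text
clock: 2.95
eef_pos: [0.6369, 0.1816, 0.0075]
tool_rot: [0.774, 0.633, 0.002, 0.001]
ft_force: [-0.5, 0.8, 6.8]
grip_width: 0.0585
grasp_force: 67.2
```

>>> move_arm(moves=[[[0,0,0,0,30],[0,0,0,0,30],[0,0,0,0,30]]])

```text
clock: 3.32
eef_pos: [0.6369, 0.1816, 0.0074]
tool_rot: [0.774, 0.633, 0.002, 0.001]
ft_force: [-0.6, -0.3, 7.2]
grip_width: 0.0584
grasp_force: 67.2
```

>>> move_arm(moves=[[[0,0,0.02,0,30],[0,0,0.06,0,30],[0,0,0.11,0,30],[-0.02,-0.045,0.12,1,30],[-0.04,-0.09,0.12,2,30]]])

```text
clock: 3.95
eef_pos: [0.596, 0.0906, 0.1269]
tool_rot: [0.762, 0.647, 0.001, 0.001]
ft_force: [0.2, -1.4, -2.0]
grip_width: 0.0583
grasp_force: 66.3
```

>>> move_arm(moves=[[[-0.02,-0.045,0,1,30],[-0.04,-0.09,0,2,30],[-0.06,-0.135,0,3,30],[-0.08,-0.18,0,3.3,30],[-0.107,-0.236,0,3.3,30]]])

```text
clock: 4.58
eef_pos: [0.4878, -0.146, 0.1252]
tool_rot: [0.744, 0.669, 0.0, 0.0]
ft_force: [-0.3, -0.6, -1.7]
grip_width: 0.0585
grasp_force: 66.3
```

>>> move_arm(moves=[[[0,0,0,0,30],[0,0,0,0,30]]])

```text
clock: 4.82
eef_pos: [0.4883, -0.145, 0.1253]
tool_rot: [0.744, 0.668, 0.0, -0.0]
ft_force: [0.4, -0.5, -2.5]
grip_width: 0.0586
grasp_force: 66.3
```

Run:
```python
from h import *
o=monitor.get_obs();c=vision.camera('wrist');c['obs']=o
s=vision.camera('side')
M=R.from_quat(o['tool_rot']).as_matrix()
print(o['clock'],o['eef_pos'],np.degrees(np.arctan2(M[1,1],M[0,1])),o['ft_force'],M[:,2])
im=c['color'].copy()
H=np.array([.4893,-.1094]);a=np.radians(83.9);Y=np.array([np.cos(a),np.sin(a)]);X=np.array([Y[1],-Y[0]])
pt=lambda x,y,z:np.r_[H+x*X+y*Y,z]
for cc,i in((c,im),(s,s['color'])):
    for q in([pt(-.05,-.125,.02),pt(-.05,.125,.02),pt(.05,.125,.02),pt(.05,-.125,.02)],[pt(-.036,.059,.072),pt(.036,.059,.072),pt(.036,.059,.02),pt(-.036,.059,.02)]):
        cv2.polylines(i,[proj(cc,q).round().astype(np.int32)],True,(255,0,0),1)
cv2.imwrite("pics/w2.png",np.hstack([cv2.resize(im,(400,300)),cv2.resize(s['color'][80:350,120:480],(400,300))])[...,::-1])
```

```text
4.825 [ 0.48827381 -0.14504412  0.1252717 ] -6.201712979386779 [ 0.44999593 -0.51535343 -2.50663486] [ 3.31601593e-05  6.17468918e-04 -9.99999809e-01]
```

View pics/w2.png

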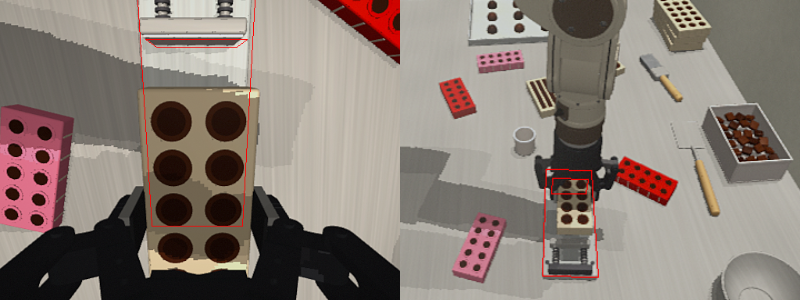

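The wrist view shows the tall jaw ahead of the mould (top strip near (195,40)), and the predicted outline fits it. I'll lower the mould to just above the low jaw, short of the tall jaw, and then push.

>>> move_arm(moves=[[[-0.0007,0.02,0,0,30],[-0.0007,0.02,-0.04,0,30],[-0.0007,0.02,-0.065,0,30],[-0.0007,0.02,-0.074,0,30],[-0.0007,0.02,-0.074,0,30]]])

```text
clock: 5.55
eef_pos: [0.4879, -0.1241, 0.0511]
tool_rot: [0.743, 0.669, -0.0, -0.0]
ft_force: [0.4, 0.6, -2.0]
grip_width: 0.0585
grasp_force: 66.2
```

>>> move_arm(moves=[[[0.0008,0.008,0,0,30],[0.0016,0.016,0,0,30],[0.0024,0.023,0,0,30],[0.003,0.029,0,0,30],[0.0036,0.034,0,0,30]]])

```text
clock: 6.18
eef_pos: [0.4923, -0.0921, 0.0523]
tool_rot: [0.744, 0.668, -0.0, 0.002]
ft_force: [0.1, -7.4, 2.0]
grip_width: 0.0583
grasp_force: 66.6
```

>>> move_arm(moves=[[[0,0,0,0,30],[0,0,0,0,30]]])

```text
clock: 6.42
eef_pos: [0.4922, -0.0923, 0.0522]
tool_rot: [0.744, 0.668, -0.0, 0.002]
ft_force: [-0.3, -6.3, 0.7]
grip_width: 0.0581
grasp_force: 66.6
```

Run:
```python
from h import *
o=monitor.get_obs();c=vision.camera('wrist');s=vision.camera('side')
p=o['eef_pos'][:2]-[.4893,-.1094];a=np.radians(83.9)
print(o['clock'],o['eef_pos'],'xh,yh',p@[np.sin(a),-np.cos(a)],p@[np.cos(a),np.sin(a)],o['ft_force'],o['ft_torque'])
cv2.imwrite("pics/w3.png",np.hstack([cv2.resize(c['color'],(400,300)),cv2.resize(s['color'][200:350,180:380],(400,300))])[...,::-1])
```

```text
6.425 [ 0.49222415 -0.09229872  0.05223963] xh,yh 0.001090339312916097 0.01731518356115079 [-0.3361084  -6.32142964  0.74797596] [-1.3173448  -0.06996841 -0.06495748]
```

View pics/w3.png

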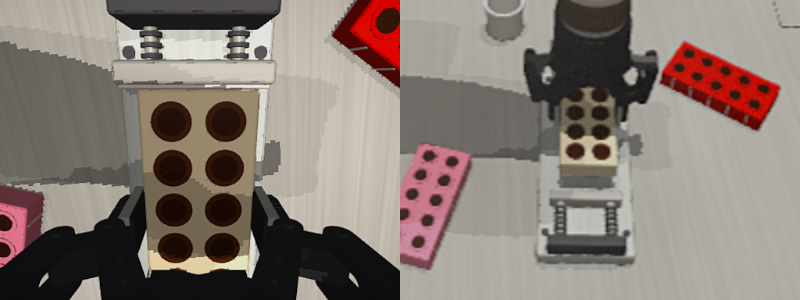

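The mould's end has pushed the tall jaw back (reading about −7 N), and in the side view its other end clears the low jaw at about (585,195). Next I'll lower it and let it back to centre.

>>> move_arm(moves=[[[0,0,-0.008,0,30],[0,0,-0.015,0,30],[0,0,-0.021,0,30],[0,0,-0.0245,0,30],[0,0,-0.0245,0,30]]])

```text
clock: 7.15
eef_pos: [0.4917, -0.0923, 0.0275]
tool_rot: [0.744, 0.668, -0.001, 0.002]
ft_force: [-1.6, -6.3, 0.8]
grip_width: 0.058
grasp_force: 66.5
```

Run:
```python
from h import *
o=monitor.get_obs()
p=o['eef_pos'][:2]-[.4893,-.1094];a=np.radians(83.9)
print(o['clock'],o['eef_pos'],'xh,yh',p@[np.sin(a),-np.cos(a)],p@[np.cos(a),np.sin(a)],o['ft_force'],o['ft_torque'])
M=R.from_quat(o['tool_rot']).as_matrix();print(M[:,2].round(4))
```

```text
7.15 [ 0.49167097 -0.09230141  0.02745661] xh,yh 0.0005405761235521913 0.017253722699418814 [-1.61689985 -6.31446776  0.7878617 ] [-1.24813017  0.08422953 -0.11516581]
[ 8.0e-04 -3.3e-03 -1.0e+00]
```

>>> move_arm(moves=[[[-0.0005,-0.005,0,0,30],[-0.001,-0.01,0,0,30],[-0.0014,-0.014,0,0,30],[-0.0017,-0.017,0,0,30],[-0.0017,-0.017,-0.001,0,30]]])

```text
clock: 7.78
eef_pos: [0.4902, -0.1068, 0.0274]
tool_rot: [0.744, 0.669, 0.002, -0.001]
ft_force: [-4.9, 2.9, 19.3]
grip_width: 0.0584
grasp_force: 68.6
```

Run:
```python
from h import *
o=monitor.get_obs();c=vision.camera('wrist');s=vision.camera('side')
p=o['eef_pos'][:2]-[.4893,-.1094];a=np.radians(83.9)
print(o['clock'],o['eef_pos'],'xh,yh',p@[np.sin(a),-np.cos(a)],p@[np.cos(a),np.sin(a)],o['ft_force'],o['ft_torque'])
cv2.imwrite("pics/w4.png",np.hstack([cv2.resize(c['color'],(400,300)),cv2.resize(s['color'][200:350,180:380],(400,300))])[...,::-1])
```

```text
7.775 [ 0.49024721 -0.10676236  0.02735749] xh,yh 0.0006615640492381031 0.0027233569453882747 [-4.94847485  2.9281796  19.26426544] [ 0.60494053  0.83954274 -0.07369022]
```

View pics/w4.png

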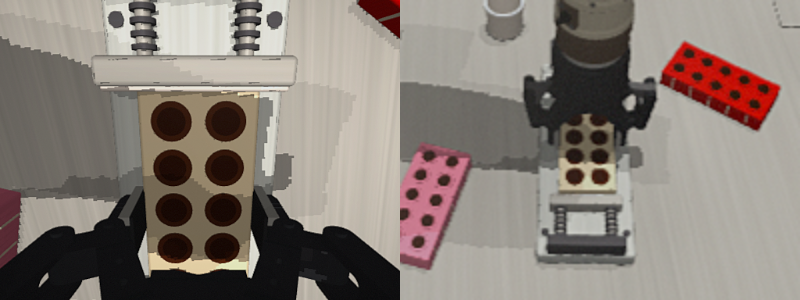

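The mould is between the jaws on the floor, with the low jaw against its near end at about (585,195). I'll release and rise.

>>> move_arm(moves=[[[0,0,0.001,0,60],[0,0,0.001,0,100],[0,0,0.001,0,100],[0,0,0.001,0,100],[0,0,0.002,0,100]]])

```text
clock: 8.5
eef_pos: [0.4894, -0.1079, 0.0275]
tool_rot: [0.744, 0.668, -0.0, -0.0]
ft_force: [-0.1, 0.0, -0.1]
grip_width: 0.085
grasp_force: 0.0
```

>>> move_arm(moves=[[[0,0,0.01,0,100],[0,0,0.03,0,100],[0,0,0.06,0,100],[0,0,0.11,0,100],[0,0,0.16,0,100]]])

```text
clock: 9.12
eef_pos: [0.4894, -0.1079, 0.1898]
tool_rot: [0.744, 0.668, 0.0, 0.0]
ft_force: [1.4, -0.6, 0.3]
grip_width: 0.0852
grasp_force: 0.0
```

>>> move_arm(moves=[[[0,-0.03,0,0,100],[0,-0.05,0,0,100],[0,-0.05,0,0,100]]])

```text
clock: 9.5
eef_pos: [0.489, -0.159, 0.1873]
tool_rot: [0.745, 0.667, -0.0, -0.001]
ft_force: [-0.6, 0.2, -0.8]
grip_width: 0.0855
grasp_force: 0.0
```

Run:
```python
from h import *
o=monitor.get_obs();c=vision.camera('wrist');c['obs']=o;s=vision.camera('side')
H=np.array([.4893,-.1094]);a=np.radians(83.9)
print(o['clock'],o['eef_pos'],o['ft_force'],o['grip_width'])
for cc in(c,s):
    k=cream(cc,proj(cc,[[*H,.044]])[0]).reshape(-1,2)
    r=cv2.minAreaRect(plane(cc,k,0.044)[:,:2].astype(np.float32)*1000)
    p=np.array(r[0])/1000-H;print(r,'xh,yh',p@[np.sin(a),-np.cos(a)],p@[np.cos(a),np.sin(a)])
cv2.imwrite("pics/w5.png",np.hstack([cv2.resize(c['color'],(400,300)),cv2.resize(s['color'][200:350,180:380],(400,300))])[...,::-1])
```

```text
9.5 [ 0.48901157 -0.15898173  0.18730151] [-0.59409617  0.23162011 -0.82228575] 0.08546214475446394
((488.64666748046875, -107.54920959472656), (128.0916290283203, 59.802852630615234), 83.81080627441406) xh,yh -0.0008463058379604692 0.0017708853531392935
((490.46051025390625, -109.43168640136719), (134.9835968017578, 61.843257904052734), 84.35540008544922) xh,yh 0.0011573065060298986 9.181355321508816e-05
```

View pics/w5.png

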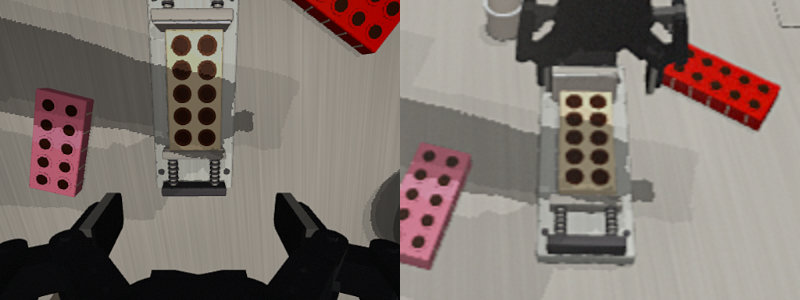

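The mould lies flat and centred to within about 2 mm, with both jaws touching its ends: in the wrist view the tall jaw is at (192,25) and the low jaw at (193,153). The gripper is clear.

```bash
python3 -c "
from workcell import job
print(job.job_done())"
```

```text
the job is handed in; nothing more can be done
None
```

I clamped the ten-cavity mould between both jaws, flat on the holder's base with the cavities up, and handed the job in at about 9.5 s; by camera it sits within about 2 mm of centre, but the hand-in returned no verdict.

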